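# Re-engage the dog-clutch handle of the chute drive

## Robot

A 6-joint arm with a two-finger parallel gripper is mounted at the origin on the work surface. World frame = base frame: x ahead of the robot, y to its left, z up, the work surface at z = 0. Lengths are in mm, angles in rad, forces in N, time in s.
With the tool pointing down it reaches from about 350 to 975 mm from the base axis. Payload 7.1 kg.
Tool frame: the origin (TCP) lies on the mounting face of the last link; the fingertips stand 182 mm ahead of it and the grasp point (between the pads) lies 163 mm ahead of it (ctrl.finger_overhang is the distance from the TCP to the fingertips, in mm); z points along the fingers, y is the direction in which the jaws open and shut (so a half turn about z gives the same grasp; the last joint's range is limited). The gripper opens to 88 mm and grips with 3 to 60 N. Pads are 20 mm wide; open, the fingers measure 115 mm over their backs; the gripper's body (75 mm by 178 mm) begins 61 mm behind the grasp point.
Start: joints at [1.25, 0.423, 1.63, -0, 1.089, -0.019], TCP at [185.743, 596.746, 404.675] pointing down, gripper open.
Joint ranges: [-3, 3], [-0.9, 2.11], [0.09, 2.58], [-1.31, 4.45], [0.11, 2.69], [-2.54, 2.54]. Speed limits (rad/s): [2.39, 2.39, 3.01, 3.14, 3.14, 3.14].

## Interface

Orientations are given as a rotation vector (axis times angle).
In Python, from workcell import ctrl, viewer, recognise gives the robot as it stands.
- The arm moves only by the shell command python3 -m handwheel 'ROWS'. ROWS is JSON, a list of rows, each an object of numbers: "gripper": the closure, from 0 (fully open) to 1 (shut); "tx", "ty", "tz": the shift along the tool's x, y, z in m; "rx", "ry", "rz": the turn, a rotation vector about the tool's x, y, z in degrees. In form: [{"gripper": .., "tx": .., "ty": .., "tz": .., "rx": .., "ry": .., "rz": ..}, ...]. A call has 1 to 8 rows; each row shifts and turns the commanded pose from where the row before left it, along the tool's axes as they then stand; what a row does not reach is not made up. A row lasts 1/8 s, in which the tool goes at most 62.5 mm and 10.7 degrees, less where a joint would pass 70% of its speed; a pose out of reach is approached as far as the arm can. A call with a gripper value outside its range is refused whole. The fingers move at their own pace and stop on an object; the grip force is fixed at half the most. Time passes only in rows, so rows that do not move let the fingers close. It gives the time, the measured TCP pose, the force and the opening at its end, in the units of the state.
- ctrl.get_obs(): the state, without advancing time (a new reading comes with each control period).
- viewer.get_image(name): name is "scene" or "top" or "wrist"; returns a dict with "image" (400x640x3 uint8, red, green, blue), "range_z" (400x640 float32, mm along the optical axis (not along the pixel's ray), 0 where there is no reading), "vfov" (degrees; the focal length in pixels is half the picture's height over the tangent of half this angle, whatever the lens; pixels are square), "cx", "cy" (the principal point, pixels), "extrinsics" (4x4, takes a point from world to camera coordinates); the wrist camera has in their place "T_tool_cam" (4x4, takes a point from camera to tool coordinates, whose origin is the TCP and whose axes are the flange's). Camera axes: x right, y up, looking along -z (the intrinsics and any distortion apply to the point x, -y, -z); pixel columns grow to the right and rows downward; lengths in mm; the calibration is good to about 2 mm. The wrist camera is an equidistant fisheye: a pixel r from the principal point sees the ray r / f radians off the axis. A picture is of the moment at which its call begins: read the wrist's pose just before it.
- ctrl.close_job(): hands the job in, once; it reports no verdict.
Trained networks look in a picture, given as the dict that the camera call returned (one of the last four; its "shot" number tells which), for a name from the list of things; names that differ only in an ending like _2 or _b are one class to them, and where a whole thing is asked for, a point or a joint stands for the part that bears it (a point fixed in the world has none). Each returns a list of dicts, best first, with "p" (0 to 1); they miss things now and then, are a little off and sometimes report something else, mostly with a low value. They report only what shows in the picture. A call takes as long as a camera call. They do not tell look-alikes from the thing itself.
- recognise(picture, name): "xy" ([column, row] as shares, 0 to 1, of the picture: columns of its width, rows of its height, amid what is visible of it).
The state is a dict: "t": time; "qpos": joint angles; "qvel": joint speeds; "joint_torque": joint torques, N m; "ee_pos": TCP position; "orientation": TCP orientation; "ft_force": force on the tool from outside, world axes, zero at the start; "moment": the same for the moment, N m; "width": finger opening in mm.
Only numpy, scipy, OpenCV 4.12 (cv2) and the standard library are available. Lean on these libraries where they do the work, as an engineer would, in place of code of your own. Each camera call takes 0.05 s, during which the arm holds its last target.

## Task

The red handle on the offcut chute's drive has been left riding high on its tilted spindle, its jaws standing on top of the spindle's lugs. Turn the handle while pressing it down until the jaws drop between the lugs and it sits fully home on the collar, then let go and back away. Do not lift it off the spindle, and leave the loose pieces lying around alone.

Things in the scene. Friction and masses are not known exactly. Their poses are not given: they have to be found in the camera images.
- spindle_seat (a point): Fixed spindle on a grey housing's sloped face; never turns; leans 30 deg to the robot's side. Point: centre of the top of its round collar (88 mm across), the handle's seat, 110 mm above the table. z: up the spindle; x (uphill, away from the robot) and y (level) lie along its four brass lugs: arms at right angles, 12 mm wide, reaching 38 mm from the axis, 18 mm high above the collar.
- spindle_nose (a point): Tip of the spindle's round nose, 22 mm diameter, on its axis 40 mm above the collar; inside the handle. Axes as spindle_seat. The handle turns freely on it either way (1 mm play all round) and comes off if lifted more than 22 mm from its starting height.
- rail_mid (a point): Fixed blue guard rail, middle of a level 24 mm round tube that passes over the spindle parallel to the lugs' y, 308 mm above the table, on posts 200 mm to either side. A tool straight down onto the handle would hit it; one along the spindle's own axis passes under it on the robot's side. Behind the spindle are a chute and a bin.
- handle_grip (a point): Loose handle, 0.3 to 0.65 kg. Point: centre of its red grip bar, on the handle's axis. z: up that axis; x: along the bar, which is 94 mm long, 24 mm wide (y), 45 mm tall. A square steel cap (66 mm, 8 mm thick) has its top 22.5 mm below this point. Starts 90.5 mm up the spindle from the collar, standing on the lugs; fully home this point is 72.5 mm up.
- handle_jaws (a point): Handle's underside centre, 72.5 mm below the grip centre; same axes. Four square steel jaws, together 64 x 64 mm, 42 mm deep; between them two slots 17 mm wide cross along the handle's x and y, open outside. It starts 20 to 45 deg off. With handle x along spindle x or y, either way round (within 4 deg), the jaws pass the lugs and it drops 18 mm onto the collar.
- angle_mid (a point): Bystander: rusty steel angle offcut 130 x 45 x 45 mm lying on the table; point 22.5 mm above the table over the middle of its footprint.
- tube_mid (a point): Bystander: bright square tube stub 100 x 50 x 50 mm lying on the table; point at its centre.
- pin_mid (a point): Bystander: yellow floor pin standing on its 64 mm round foot, 28 mm thick, 100 mm tall; point half-way up.
- bracket_mid (a point): Bystander: dark welded corner bracket, foot 100 x 60 mm, upright leg 86 mm tall; point 40 mm above the table over the middle of its foot.
Things that resemble listed ones, but are neither listed nor needed, are in the scene too. What is shaped like the part that bears handle_grip but purple or white is not meant.

How it is judged (in metres and radians):
At the end, for the whole second after the job is handed in: The handle is home: the centre of its grip is 68 to 76.5 mm up the spindle from the collar, within 8 mm of the spindle's axis each way, and its axis within 0.1 rad of the spindle's (z of handle_grip in the frame of spindle_seat between 0.068 and 0.0765 m and x of handle_grip in the frame of spindle_seat between -0.008 and 0.008 m and y of handle_grip in the frame of spindle_seat between -0.008 and 0.008 m and angle between the z axis of handle_grip and the z axis of spindle_seat, either way round below 0.1 rad); the robot touches nothing.
It fails at once if the handle is lifted off the spindle's nose (z of handle_grip in the frame of spindle_seat above 0.1135 m).
It fails at once if a loose piece nearby is moved more than 30 mm (distance of any of angle_mid, tube_mid, pin_mid, bracket_mid from where it was at the start of the episode above 0.03 m).
It also fails if it takes over 35 s, if anything falls off the work surface, if the arm or the gripper's body presses on something with over 40 N, if the wrist force passes 120 N, or if a joint passes its speed limit or range.

## Working session

There is one attempt and no reset: what is moved stays moved. The work goes in short steps, Python scripts to look and compute and a shell command to move; the robot and the scene stay as the last step left them, time stands still between calls to the robot, and variables do not carry over. Pictures are saved under pics/ and viewed, and the job is handed in when it is done.

```bash
ls; mkdir -p pics
cat > h.py <<'E'
import numpy as np, cv2
from scipy.spatial.transform import Rotation as R
from workcell import ctrl, viewer, recognise
def save(p,n): cv2.imwrite('pics/'+n+'.png', p['image'][:,:,::-1])
def f(p): return 200/np.tan(np.radians(p['vfov'])/2)
def pix2world(p,u,v,z=None):
    # pinhole static cam
    F=f(p); z=p['range_z'][int(round(v)),int(round(u))] if z is None else z
    c=np.array([(u-p['cx'])/F*z, -(v-p['cy'])/F*z, -z,1])
    return (np.linalg.inv(p['extrinsics'])@c)[:3]
def cloud(p):
    F=f(p); Z=p['range_z']; v,u=np.mgrid[0:Z.shape[0],0:Z.shape[1]]
    c=np.stack([(u-p['cx'])/F*Z,-(v-p['cy'])/F*Z,-Z,np.ones_like(Z)],-1)
    return (c@np.linalg.inv(p['extrinsics']).T)[...,:3]
def w2pix(p,P):
    c=p['extrinsics']@np.append(P,1); F=f(p)
    return p['cx']+F*c[0]/-c[2], p['cy']-F*c[1]/-c[2]
E
python3 - <<'E'
from h import *
s=viewer.get_image('scene');t=viewer.get_image('top');w=viewer.get_image('wrist')
save(s,'s0');save(t,'t0');save(w,'w0')
for p,n in((s,'scene'),(t,'top'),(w,'wrist')):
    print(n,{k:v for k,v in p.items() if k not in('image','range_z')})
    for nm in('handle_grip','spindle_seat','rail_mid'):
        print(nm,recognise(p,nm)[:3])
print(ctrl.get_obs())
E
```

```text
pics
scene {'vfov': 52.30358860778514, 'cx': 315.0648866970939, 'cy': 199.80714228434832, 'extrinsics': array([[-3.99077617e-01,  9.16889511e-01, -7.11892507e-03,
         1.85732437e+02],
       [-5.51358442e-01, -2.33761675e-01,  8.00849141e-01,
         1.95139760e+02],
       [ 7.32626046e-01,  3.23526047e-01,  5.98823825e-01,
        -1.65148521e+03],
       [ 0.00000000e+00,  0.00000000e+00,  0.00000000e+00,
         1.00000000e+00]]), 'shot': 1}
handle_grip [{'xy': [0.5202, 0.799], 'p': 0.9}, {'xy': [0.6461, 0.6023], 'p': 0.84}, {'xy': [0.4428, 0.5045], 'p': 0.83}]
spindle_seat [{'xy': [0.4297, 0.5547], 'p': 0.89}]
rail_mid [{'xy': [0.2898, 0.7472], 'p': 0.77}]
top {'vfov': 47.39116490126287, 'cx': 315.54776879387606, 'cy': 195.71199656235552, 'extrinsics': array([[-3.19941048e-03, -9.99880218e-01,  1.51430819e-02,
         4.42288617e+01],
       [ 9.93150322e-01, -1.40841991e-03,  1.16835156e-01,
        -6.23953704e+02],
       [-1.16799833e-01,  1.54131603e-02,  9.93035867e-01,
        -1.44119305e+03],
       [ 0.00000000e+00,  0.00000000e+00,  0.00000000e+00,
         1.
[... 788 characters left out ...]
ndle_seat []
rail_mid []
{'t': 0.6, 'qpos': array([ 1.25002296e+00,  4.23080915e-01,  1.62990236e+00,  1.59793262e-05,
        1.08860590e+00, -1.89823642e-02]), 'qvel': array([ 8.91183438e-04, -1.31764227e-03, -9.59436910e-04, -4.95219707e-04,
        6.74876961e-04, -9.57555034e-06]), 'joint_torque': array([ 9.22916734e-04, -5.44312656e+01, -2.73930019e+01,  6.46490254e-02,
        1.69117207e-02, -1.49247893e-05]), 'ee_pos': array([185.72662392, 596.74760201, 404.68605851]), 'orientation': array([-4.72264758e-01, -3.10587933e+00, -9.14235277e-06]), 'ft_force': array([0.29819119, 0.15424136, 0.3763611 ]), 'moment': array([ 0.00678303, -0.01649946, -0.01569766]), 'width': 87.72528577586382}
```

View pics/s0.png

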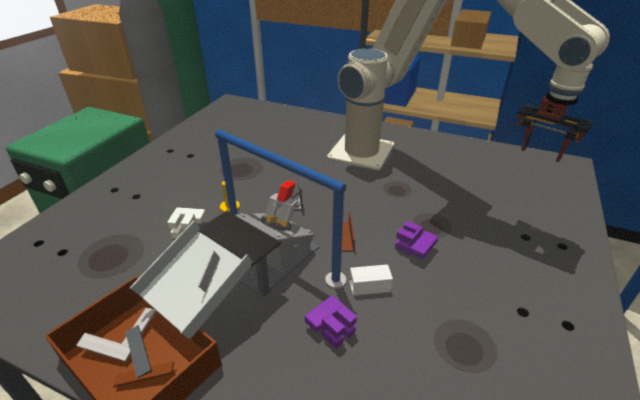

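View pics/t0.png

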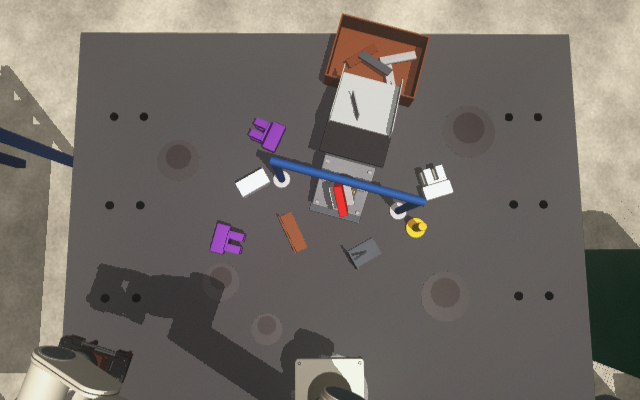

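The red handle on its housing shows at about (287,192) in the scene picture and (341,200) in the top one. The blue rail passes just behind and above it. Next I'll measure these from range.

Run:
```python
from h import *
s=viewer.get_image('scene');t=viewer.get_image('top')
np.set_printoptions(precision=1,suppress=True)
for p,n,b in((s,'s',(240,160,330,270)),(t,'t',(300,140,440,230))):
    C=cloud(p); im=p['image'].astype(int); r,g,bb=im[...,0],im[...,1],im[...,2]
    red=(r>150)&(g<60)&(bb<60); 
    m=np.zeros_like(red); m[b[1]:b[3],b[0]:b[2]]=1; red&=m
    P=C[red]; print(n,len(P),'red mean',P.mean(0),'min',P.min(0),'max',P.max(0))
    np.save('red_%s.npy'%n,P)
    blue=(bb>100)&(r<70)&(bb>g*1.5)&(C[...,2]>280)&(C[...,2]<340)&(C[...,0]>300)&(C[...,0]<1000)
    B=C[blue]; c=B.mean(0); d=np.linalg.svd(B-c)[2][0]; q=(B-c)@d; print('rail',len(B),c,d, 'ends',c+q.min()*d,c+q.max()*d)
    x0,y0,x1,y1=b; z=cv2.resize(p['image'][y0:y1,x0:x1,::-1],None,fx=5,fy=5,interpolation=cv2.INTER_CUBIC); cv2.imwrite('pics/z%s.png'%n,z)
```

```text
s 136 red mean [626.2 -15.9 218.6] min [559.8 -36.6 196. ] max [1391.6  409.6  834. ]
rail 763 [642.5 -16.2 318.8] [ 0.3  1.  -0. ] ends [ 580.  -243.   318.9] [692.8 166.  318.7]
t 247 red mean [587.5 -24.  217.4] min [451.5 -46.7 177.9] max [ 633.1   65.6 1503.4]
rail 1302 [630.7 -35.4 316.9] [-0.3 -1.  -0. ] ends [686.8 167.1 317. ] [ 574.3 -239.   316.8]
```

View pics/zs.png

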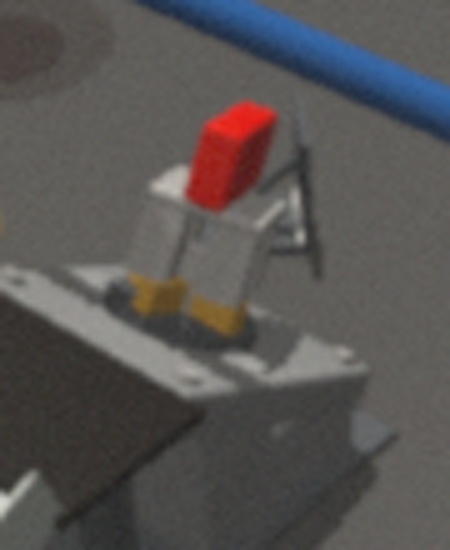

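View pics/zt.png

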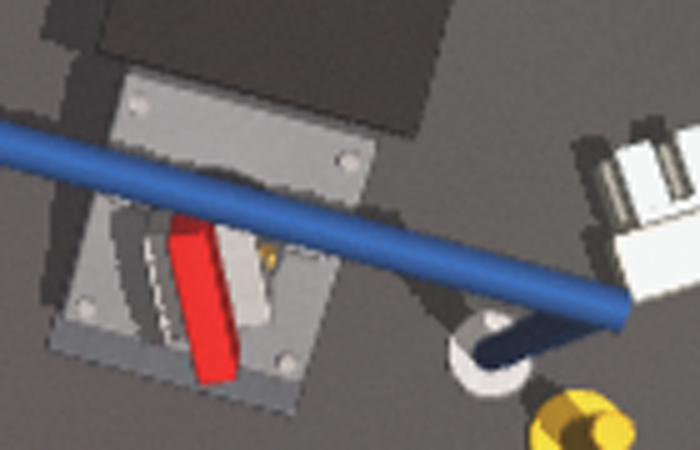

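Run:
```python
from h import *
np.set_printoptions(precision=1,suppress=True)
for n in 'st':
    P=np.load('red_%s.npy'%n); md=np.median(P,0); P=P[np.linalg.norm(P-md,axis=1)<70]
    print(n,len(P),md,P.mean(0),P.min(0),P.max(0))
    Q=P-P.mean(0); print(np.linalg.svd(Q)[2], Q.std(0))
```

```text
s 134 [630.  -19.2 214.8] [620.9 -19.  214.1] [563.  -36.6 196. ] [645.8  -5.4 231.1]
[[ 1.   0.1  0.1]
 [ 0.1 -0.3 -1. ]
 [ 0.1 -1.   0.3]] [22.4  6.   9.8]
t 245 [588.5 -24.5 207.1] [588.6 -24.8 206.9] [547.2 -46.7 177.9] [633.1  -6.6 231.4]
[[-0.9 -0.2 -0.4]
 [ 0.2 -1.   0.1]
 [ 0.5 -0.  -0.9]] [23.3  8.9 12.1]
```

The scene zoom shows the red bar on the steel cap, with the brass lugs under the jaws. The top zoom shows the bar's near end at about (217,380) and its far end going under the rail at about (190,220). I'll fit the bar's box pose to the range points.

```bash
cat >> h.py <<'E'
from scipy.optimize import least_squares
def frame(phi):
    u=np.array([np.cos(phi),np.sin(phi),0]); k=np.array([0,0,1.])
    c,s=np.cos(np.pi/6),np.sin(np.pi/6)
    x=c*u+s*k; z=-s*u+c*k; return np.stack([x,np.cross(z,x),z],1)
def sdf(Q,h):
    d=np.abs(Q)-h; return np.linalg.norm(np.maximum(d,0),axis=1)+np.minimum(d.max(1),0)
E
python3 - <<'E'
from h import *
np.set_printoptions(precision=2,suppress=True)
Ps=[np.load('red_%s.npy'%n) for n in 'st']; Ps=[P[np.linalg.norm(P-np.median(P,0),axis=1)<70] for P in Ps]
h=np.array([47,12,22.5])
phi=np.arctan2(-112.5,406.1); print('phi rail',np.degrees(phi))
def grip(p,zs=90.5):
    F=frame(phi); seat=np.array([p[0],p[1],110.]); G=F@R.from_euler('z',p[2]).as_matrix()
    return seat,F,G,seat+F[:,2]*zs
for sel in ([0],[1],[0,1]):
    P=np.concatenate([Ps[i] for i in sel])
    def res(p):
        s,F,G,c=grip(p); return sdf((P-c)@G,h)
    best=None
    for th in(10,25,40):
        r=least_squares(res,[638,-38,np.radians(th)],loss='soft_l1',f_scale=2)
        if best is None or r.cost<best.cost: best=r
    p=best.x; s,F,G,c=grip(p)
    print(sel,p[:2],'th',np.degrees(p[2]),best.cost/len(P),'grip',c,'resid med',np.median(np.abs(res(p))))
    Q=(P-c)@G; print(np.percentile(Q,[1,5,50,95,99],axis=0))
E
```

```text
phi rail -15.484081178778663
[0] [638.33 -35.01] th 24.629807398563315 0.7845885029885653 grip [594.73 -22.93 188.38] resid med 0.8281748670388502
[[-23.18 -13.87 -16.41]
 [-15.98 -12.15 -12.45]
 [ 46.02  -4.74  13.74]
 [ 49.31   4.22  23.39]
 [ 50.21   6.05  23.58]]
[1] [643.53 -37.19] th 27.23978021692717 1.5907127617916168 grip [599.92 -25.11 188.38] resid med 1.4025323305917183
[[-46.55 -13.27  10.98]
 [-43.21 -12.56  16.16]
 [ -1.78  -2.39  21.77]
 [ 39.7    8.27  25.89]
 [ 42.89   9.73  26.94]]
[0, 1] [639.96 -38.62] th 28.2018168272812 1.7072316733171085 grip [596.35 -26.54 188.38] resid med 1.6175000223942675
[[-42.63 -12.63 -12.99]
 [-36.58 -11.79  -5.1 ]
 [ 17.2   -2.3   19.92]
 [ 47.34   8.86  24.58]
 [ 48.99  10.45  25.31]]
```

```bash
cat >> h.py <<'E'
def target(grip,phi,th,up,flip=1):
    """TCP pose with the grasp point `up` mm above the grip centre"""
    G=frame(phi)@R.from_euler('z',th).as_matrix()
    X=-flip*G[:,0]; Z=-G[:,2]; T=np.stack([X,np.cross(Z,X),Z],1)
    return np.asarray(grip)+G[:,2]*(163+up), T
def rows(tp,T,n,cur=None):
    o=ctrl.get_obs(); p=o['ee_pos'] if cur is None else cur[0]; M=R.from_rotvec(o['orientation']).as_matrix() if cur is None else cur[1]
    rv=R.from_matrix(M.T@T).as_rotvec(); d=(tp-p)/n
    print('total mm',np.linalg.norm(tp-p),'deg',np.degrees(np.linalg.norm(rv)))
    for i in range(n):
        t=M.T@d/1000; r=np.degrees(rv/n); print('%.4f %.4f %.4f | %.2f %.2f %.2f'%(*t,*r)); M=M@R.from_rotvec(rv/n).as_matrix()
E
python3 - <<'E'
from h import *
tp,T=target([596,-25,188.4],np.radians(-15.5),np.radians(26.5),110)
print(tp,T); rows(tp,T,14)
tp,T=target([596,-25,188.4],np.radians(-15.5),np.radians(26.5),110,-1)
rows(tp,T,14)
E
```

```text
[464.46444314  11.47803833 424.82493523] [[-0.86608937 -0.13320396  0.48181523]
 [-0.22285047  0.96565189 -0.13361919]
 [-0.44746718 -0.22309891 -0.8660254 ]]
total mm 648.5440229928844 deg 41.012872668937156
-0.0314 -0.0340 -0.0014 | 0.46 -2.11 -1.97
-0.0303 -0.0351 -0.0000 | 0.46 -2.11 -1.97
-0.0290 -0.0361 0.0014 | 0.46 -2.11 -1.97
-0.0277 -0.0370 0.0027 | 0.46 -2.11 -1.97
-0.0263 -0.0379 0.0040 | 0.46 -2.11 -1.97
-0.0248 -0.0388 0.0053 | 0.46 -2.11 -1.97
-0.0232 -0.0396 0.0065 | 0.46 -2.11 -1.97
-0.0216 -0.0403 0.0076 | 0.46 -2.11 -1.97
-0.0199 -0.0409 0.0087 | 0.46 -2.11 -1.97
-0.0181 -0.0415 0.0097 | 0.46 -2.11 -1.97
-0.0163 -0.0420 0.0107 | 0.46 -2.11 -1.97
-0.0144 -0.0425 0.0116 | 0.46 -2.11 -1.97
-0.0125 -0.0428 0.0125 | 0.46 -2.11 -1.97
-0.0106 -0.0431 0.0132 | 0.46 -2.11 -1.97
total mm 648.5440229928844 deg 152.68966021351565
-0.0314 -0.0340 -0.0014 | -2.84 -0.62 10.51
-0.0371 -0.0276 -0.0026 | -2.84 -0.62 10.51
-0.0416 -0.0202 -0.0034 | -2.84 -0.62 10.51
-0.0446 -0.0121 -0.0037 | -2.84 -0.62 10.51
-0.0460 -0.0036 -0.0036 | -2.84 -0.62 10.51
-0.0459 0.0050 -0.0030 | -2.84 -0.62 10.51
-0.0443 0.0135 -0.0021 | -2.84 -0.62 10.51
-0.0411 0.0214 -0.0008 | -2.84 -0.62 10.51
-0.0365 0.0285 0.0009 | -2.84 -0.62 10.51
-0.0307 0.0346 0.0028 | -2.84 -0.62 10.51
-0.0238 0.0394 0.0050 | -2.84 -0.62 10.51
-0.0162 0.0428 0.0072 | -2.84 -0.62 10.51
-0.0080 0.0446 0.0095 | -2.84 -0.62 10.51
0.0003 0.0448 0.0118 | -2.84 -0.62 10.51
```

```bash
python3 -m handwheel '[{"gripper":0,"tx":-0.031,"ty":-0.034,"tz":-0.001,"rx":0.5,"ry":-2.1,"rz":-2.0},{"gripper":0,"tx":-0.030,"ty":-0.035,"tz":0,"rx":0.5,"ry":-2.1,"rz":-2.0},{"gripper":0,"tx":-0.029,"ty":-0.036,"tz":0.001,"rx":0.5,"ry":-2.1,"rz":-2.0},{"gripper":0,"tx":-0.028,"ty":-0.037,"tz":0.003,"rx":0.5,"ry":-2.1,"rz":-2.0},{"gripper":0,"tx":-0.026,"ty":-0.038,"tz":0.004,"rx":0.5,"ry":-2.1,"rz":-2.0},{"gripper":0,"tx":-0.025,"ty":-0.039,"tz":0.005,"rx":0.5,"ry":-2.1,"rz":-2.0},{"gripper":0,"tx":-0.023,"ty":-0.040,"tz":0.006,"rx":0.5,"ry":-2.1,"rz":-2.0}]'
python3 -m handwheel '[{"gripper":0,"tx":-0.022,"ty":-0.040,"tz":0.008,"rx":0.5,"ry":-2.1,"rz":-2.0},{"gripper":0,"tx":-0.020,"ty":-0.041,"tz":0.009,"rx":0.5,"ry":-2.1,"rz":-2.0},{"gripper":0,"tx":-0.018,"ty":-0.041,"tz":0.010,"rx":0.5,"ry":-2.1,"rz":-2.0},{"gripper":0,"tx":-0.016,"ty":-0.042,"tz":0.011,"rx":0.5,"ry":-2.1,"rz":-2.0},{"gripper":0,"tx":-0.014,"ty":-0.042,"tz":0.012,"rx":0.5,"ry":-2.1,"rz":-2.0},{"gripper":0,"tx":-0.012,"ty":-0.043,"tz":0.012,"rx":0.5,"ry":-2.1,"rz":-2.0},{"gripper":0,"tx":-0.011,"ty":-0.043,"tz":0.013,"rx":0.5,"ry":-2.1,"rz":-2.0}]'
python3 - <<'E'
from h import *
w=viewer.get_image('wrist'); o=ctrl.get_obs(); save(w,'w1'); s=viewer.get_image('scene'); save(s,'s1')
print(o['t'],o['qpos'],o['ee_pos'])
tp,T=target([596,-25,188.4],np.radians(-15.5),np.radians(26.5),110); rows(tp,T,1)
E
```

```text
t: 1.58
ee_pos: [325.1, 302.7, 415.7]
orientation: [0.079, 2.892, -0.144]
ft_force: [0.7, 0.4, 0.6]
width: 87.7
t: 2.45
ee_pos: [465.2, 11.4, 426.1]
orientation: [-0.263, 2.63, -0.266]
ft_force: [0.6, 0.7, -0.8]
width: 87.7
2.5 [ 0.03639495  0.08607984  2.08085345 -0.34402929  0.49476586 -1.47049305] [467.08604669   8.45915796 426.74892888]
total mm 2.705669084807505 deg 0.6179615714610911
0.0017 0.0021 0.0003 | -0.50 -0.20 0.31
```

View pics/w1.png

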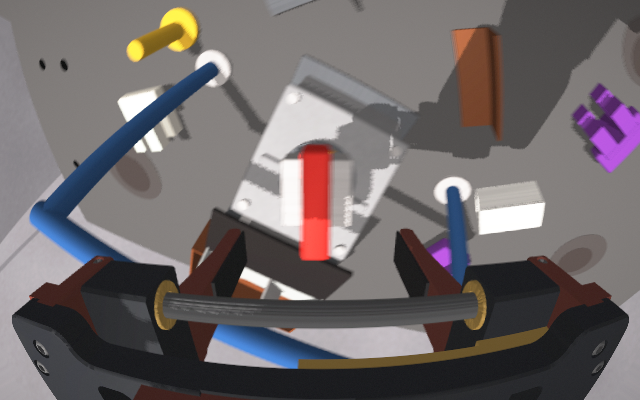

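View pics/s1.png

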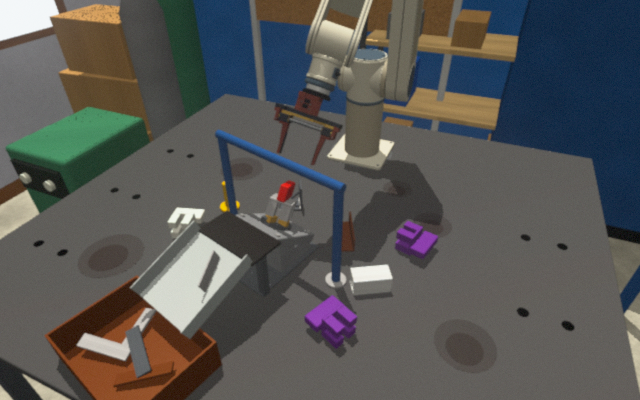

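The wrist picture shows the bar almost lined up with the jaws: columns about 303–330, rows 145–260, with the fingers straddling it at about columns 240 and 400. The rail sits clear beyond the gripper. Next I'll refine the pose in the tool frame.

```bash
cat >> h.py <<'E'
def wcloud(p):
    F=f(p); Z=p['range_z']; v,u=np.mgrid[0:Z.shape[0],0:Z.shape[1]]
    a=u-p['cx']; b=v-p['cy']; r=np.hypot(a,b)+1e-9; t=r/F
    k=np.tan(t)/r*Z
    c=np.stack([a*k,-b*k,-Z,np.ones_like(Z)],-1); return (c@p['T_tool_cam'].T)[...,:3]
def wred():
    o=ctrl.get_obs(); w=viewer.get_image('wrist'); C=wcloud(w); im=w['image'].astype(int)
    red=(im[...,0]>130)&(im[...,1]<70)&(im[...,2]<70)&(w['range_z']>0)
    red[:, :270]=0; red[:,380:]=0; red[290:]=0
    return o,w,C[red]
E
python3 - <<'E'
from h import *
np.set_printoptions(precision=1,suppress=True)
o,w,P=wred(); M=R.from_rotvec(o['orientation']).as_matrix()
md=np.median(P,0); P=P[np.linalg.norm(P-md,axis=1)<70]
print(len(P),np.percentile(P,[1,5,50,95,99],axis=0))
W=P@M.T+o['ee_pos']; print('world',np.percentile(W,[1,50,99],axis=0))
h=np.array([47,12,22.5])
# in tool frame: pos (3), yaw ; axis assumed spindle's
phi=np.radians(-15.5)
def res(p):
    G=frame(phi)@R.from_euler('z',p[3]).as_matrix(); return sdf((W-p[:3])@G,h)
r=least_squares(res,[596,-25,188,np.radians(26)],loss='soft_l1',f_scale=1.5); print(r.x[:3],np.degrees(r.x[3]),r.cost/len(W),np.median(np.abs(res(r.x))))
G=frame(phi)@R.from_euler('z',r.x[3]).as_matrix();print(np.percentile((W-r.x[:3])@G,[1,5,50,95,99],axis=0))
# free fit of orientation
def res2(p): return sdf((W-p[:3])@R.from_rotvec(p[3:]).as_matrix(),h)
r2=least_squares(res2,np.r_[r.x[:3],R.from_matrix(G).as_rotvec()],loss='soft_l1',f_scale=1.5)
print('free',r2.x[:3],R.from_rotvec(r2.x[3:]).as_matrix()[:,2],'expected z',G[:,2],r2.cost/len(W), 'tool z',M[:,2])
E
```

```text
2202 [[-45.  -11.  251.1]
 [-23.6  -9.8 251.5]
 [ 16.9   0.6 252.8]
 [ 43.5  10.5 254.9]
 [ 45.5  11.3 258.8]]
world [[548.7 -45.3 182.5]
 [572.6 -29.4 200.1]
 [626.4  -8.6 227.2]]
[600.  -30.2 189.4] 26.47561218778939 0.21389953320559524 0.4505253728342744
[[-47.4  -9.4  16.5]
 [-45.4  -8.3  20.2]
 [-18.8   2.   22.4]
 [ 21.7  11.9  23.6]
 [ 43.1  12.7  24.1]]
free [599.9 -29.9 189.2] [-0.5  0.1  0.9] expected z [-0.5  0.1  0.9] 0.20883250047997867 tool z [ 0.5 -0.1 -0.9]
```

Run:
```python
from h import *
np.set_printoptions(precision=2,suppress=True)
o,w,P=wred(); md=np.median(P,0); P=P[np.linalg.norm(P-md,axis=1)<70]
T=P[np.abs(P[:,2]-252.8)<2.0]
for lo,hi in((-40,-20),(-20,0),(0,20),(20,42)):
    q=T[(T[:,0]>lo)&(T[:,0]<hi)]; print(lo,len(q),q[:,1].min(),q[:,1].max(),np.percentile(q[:,1],[2,98]).mean(),q[:,2].mean())
print(T[:,0].min(),T[:,0].max(), cv2.minAreaRect(T[:,:2].astype(np.float32)))
C=wcloud(w);im=w['image'].astype(int)
# fingers
```

```text
-40 48 -13.59477022713842 8.819177258588304 -2.635231781868569 253.327352585986
-20 391 -13.09176562826085 9.411581704712514 -1.8023552595450685 252.8194569210518
0 692 -12.965813713692835 9.315545019877797 -1.5541055387842544 252.9027301228911
20 814 -12.696794896811234 9.700979388851179 -1.8012591830267377 252.96617216379227
-47.70325290574644 44.06100981142879 ((-1.8299636840820312, -1.816192626953125), (91.97758483886719, 22.59076690673828), 0.8051774501800537)
```

```bash
python3 -m handwheel '[{"gripper":0,"tx":-0.002,"ty":-0.002,"tz":0.020,"rx":-0.4,"ry":-0.2,"rz":0.5},{"gripper":0,"tz":0.030},{"gripper":0,"tz":0.030},{"gripper":0,"tz":0.014},{"gripper":0},{"gripper":0}]'
python3 - <<'E'
from h import *
np.set_printoptions(precision=2,suppress=True)
o,w,P=wred(); md=np.median(P,0); P=P[np.linalg.norm(P-md,axis=1)<70]; save(w,'w2'); s=viewer.get_image('scene');save(s,'s2')
z=np.percentile(P[:,2],20); T=P[np.abs(P[:,2]-z)<2.5]; print(z,cv2.minAreaRect(T[:,:2].astype(np.float32)))
print(o['ee_pos'],o['qpos'],o['ft_force'])
C=wcloud(w)
tp,Tm=target([598,-28,189],np.radians(-15.5),np.radians(26.5),18); rows(tp,Tm,1)
x0,y0,x1,y1=220,120,360,250; cv2.imwrite('pics/zs2.png',cv2.resize(s['image'][y0:y1,x0:x1,::-1],None,fx=5,fy=4.5,interpolation=cv2.INTER_CUBIC))
E
```

```text
252.51535924414856 ((-1.7927513122558594, -3.437498092651367), (91.59524536132812, 23.210792541503906), 0.26166191697120667)
[464.76  12.14 425.67] [ 0.05  0.08  2.08 -0.35  0.5  -1.46] [-1.03  0.35  0.22]
total mm 93.88300847683014 deg 0.6554070566258193
-0.0011 -0.0045 0.0938 | -0.31 -0.31 0.48$[1]: bad value
```

View pics/w2.png

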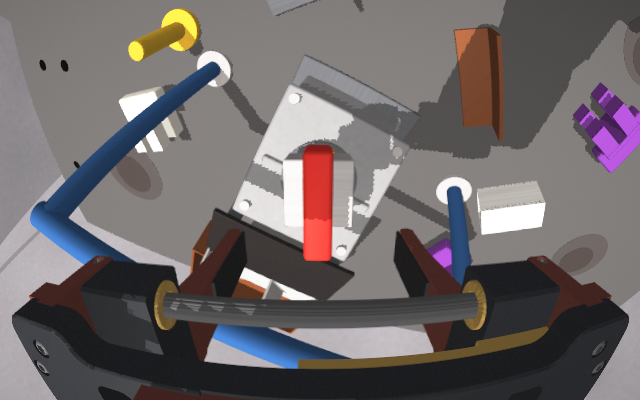

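View pics/zs2.png

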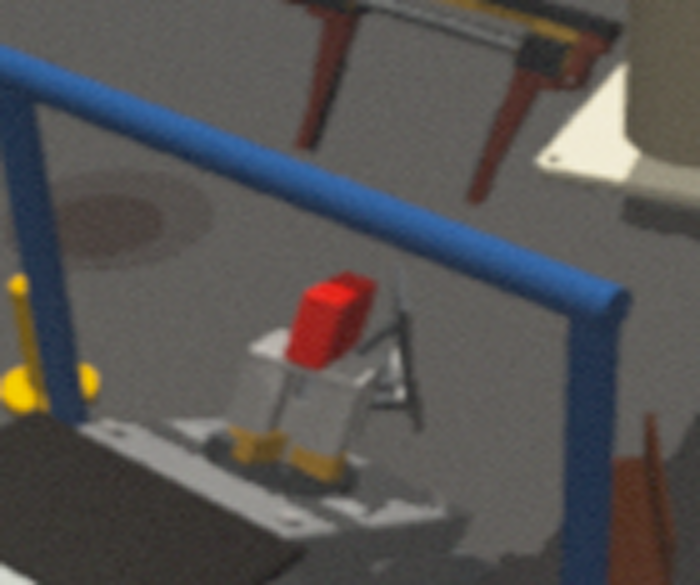

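The call was refused because rows need every key, so the arm hasn't moved. With the arm settled, the bar is centred about (-1.8, -3.4) mm in the tool's x and y. I'll correct for that as I advance.

```bash
python3 -m handwheel '[{"gripper":0,"tx":-0.002,"ty":-0.0035,"tz":0.020,"rx":-0.3,"ry":-0.3,"rz":0.3},{"gripper":0,"tx":0,"ty":0,"tz":0.030,"rx":0,"ry":0,"rz":0},{"gripper":0,"tx":0,"ty":0,"tz":0.030,"rx":0,"ry":0,"rz":0},{"gripper":0,"tx":0,"ty":0,"tz":0.014,"rx":0,"ry":0,"rz":0},{"gripper":0,"tx":0,"ty":0,"tz":0,"rx":0,"ry":0,"rz":0},{"gripper":0,"tx":0,"ty":0,"tz":0,"rx":0,"ry":0,"rz":0}]'
python3 - <<'E'
from h import *
np.set_printoptions(precision=2,suppress=True)
o,w,P=wred(); md=np.median(P,0); P=P[np.linalg.norm(P-md,axis=1)<70]; save(w,'w3'); s=viewer.get_image('scene');save(s,'s3')
z=np.percentile(P[:,2],20); T=P[np.abs(P[:,2]-z)<2.5]; print(z,cv2.minAreaRect(T[:,:2].astype(np.float32)))
print(o['ee_pos'],o['qpos'],o['ft_force'])
x0,y0,x1,y1=220,120,360,250; cv2.imwrite('pics/zs3.png',cv2.resize(s['image'][y0:y1,x0:x1,::-1],None,fx=5,fy=4.5,interpolation=cv2.INTER_CUBIC))
E
```

```text
t: 3.5
ee_pos: [512.2, -2.3, 346.7]
orientation: [-0.258, 2.628, -0.255]
ft_force: [0.4, 0.7, 0.3]
width: 87.9
159.28080222777822 ((15.632179260253906, -2.1807851791381836), (65.34384155273438, 23.131099700927734), 0.20374734699726105)
[512.16  -2.34 346.71] [ 0.01  0.29  2.06 -0.46  0.32 -1.36] [0.37 0.67 0.3 ]
```

View pics/w3.png

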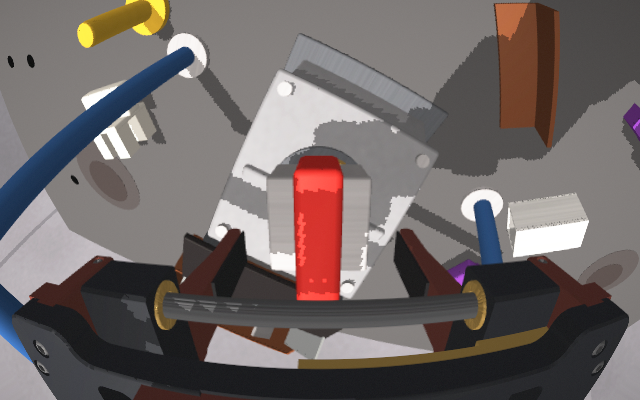

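View pics/zs3.png

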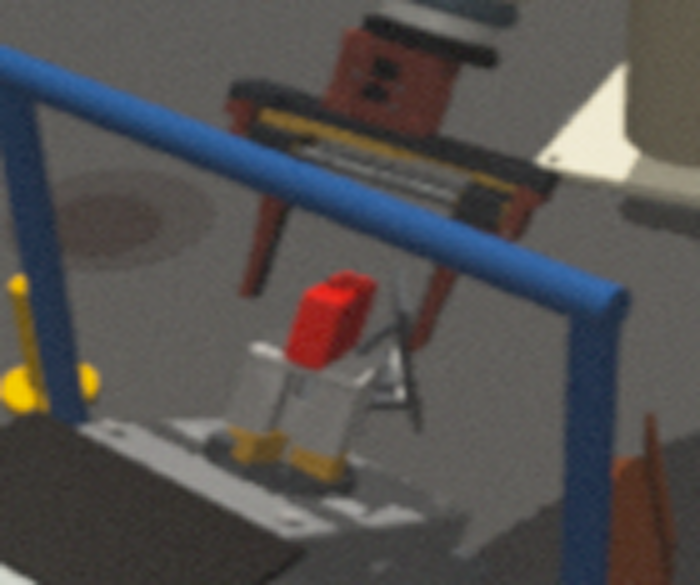

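```bash
python3 -m handwheel '[{"gripper":0,"tx":0.001,"ty":-0.0015,"tz":0.012,"rx":0,"ry":0,"rz":0},{"gripper":0,"tx":0,"ty":0,"tz":0.007,"rx":0,"ry":0,"rz":0},{"gripper":0,"tx":0,"ty":0,"tz":0,"rx":0,"ry":0,"rz":0},{"gripper":0,"tx":0,"ty":0,"tz":0,"rx":0,"ry":0,"rz":0}]'
python3 - <<'E'
from h import *
np.set_printoptions(precision=2,suppress=True)
o,w,P=wred(); md=np.median(P,0); P=P[np.linalg.norm(P-md,axis=1)<70]; save(w,'w4')
z=np.percentile(P[:,2],20); T=P[np.abs(P[:,2]-z)<2.5]; print(z,cv2.minAreaRect(T[:,:2].astype(np.float32)))
print(o['ee_pos'],o['qpos'],o['ft_force'])
E
```

```text
t: 4.1
ee_pos: [520.8, -7.1, 329.3]
orientation: [-0.257, 2.629, -0.256]
ft_force: [-0.3, 0.5, 0.3]
width: 88.0
139.42546092129044 ((21.659482955932617, -0.2505626678466797), (51.24000930786133, 23.045080184936523), 0.12292155623435974)
[520.82  -7.09 329.28] [-0.    0.33  2.05 -0.5   0.28 -1.33] [-0.34  0.51  0.29]
```

View pics/w4.png

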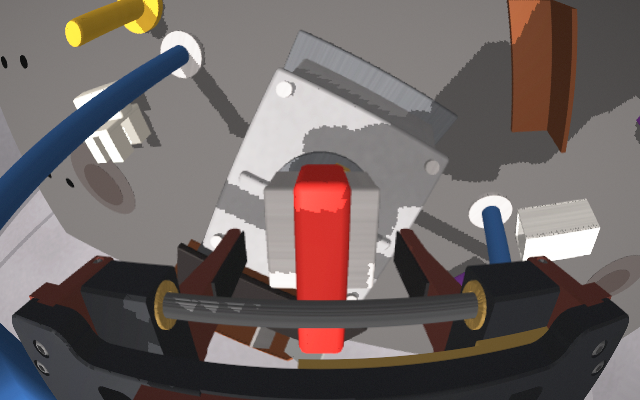

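The bar lies centred between the fingers (columns about 295–348), and the fingertips are about 2 mm above the cap. Closing now.

```bash
python3 -m handwheel '[{"gripper":1,"tx":0,"ty":0,"tz":0,"rx":0,"ry":0,"rz":0},{"gripper":1,"tx":0,"ty":0,"tz":0,"rx":0,"ry":0,"rz":0},{"gripper":1,"tx":0,"ty":0,"tz":0,"rx":0,"ry":0,"rz":0},{"gripper":1,"tx":0,"ty":0,"tz":0,"rx":0,"ry":0,"rz":0},{"gripper":1,"tx":0,"ty":0,"tz":0,"rx":0,"ry":0,"rz":0},{"gripper":1,"tx":0,"ty":0,"tz":0,"rx":0,"ry":0,"rz":0}]'
python3 - <<'E'
from h import *
np.set_printoptions(precision=2,suppress=True)
o=ctrl.get_obs(); M=R.from_rotvec(o['orientation']).as_matrix(); print(o['t'],o['ee_pos'],o['width'],'tool force',M.T@o['ft_force'],o['moment'])
F=frame(np.radians(-15.5)); X=-M[:,0]; print('theta',np.degrees(np.arctan2(X@F[:,1],X@F[:,0])),'axis dev',np.degrees(np.arccos(-M[:,2]@F[:,2])))
E
```

```text
t: 4.9
ee_pos: [520.8, -7.0, 329.5]
orientation: [-0.257, 2.628, -0.256]
ft_force: [0.4, -0.1, -0.8]
width: 31.2
4.9 [520.8   -7.01 329.45] 31.24163349280609 tool force [ 0.08 -0.01  0.89] [ 0.1   0.22 -0.03]
theta 26.68428199371909 axis dev 0.04918893628279578
```

```bash
python3 -m handwheel '[{"gripper":1,"tx":0,"ty":0,"tz":0,"rx":0,"ry":0,"rz":0},{"gripper":1,"tx":0,"ty":0,"tz":0,"rx":0,"ry":0,"rz":0},{"gripper":1,"tx":0,"ty":0,"tz":0,"rx":0,"ry":0,"rz":0}]'
python3 - <<'E'
from h import *
np.set_printoptions(precision=2,suppress=True)
o=ctrl.get_obs(); M=R.from_rotvec(o['orientation']).as_matrix(); print(o['t'],o['ee_pos'],o['width'],'tool force',M.T@o['ft_force'],M.T@o['moment'])
E
```

```text
t: 5.28
ee_pos: [520.7, -7.0, 329.4]
orientation: [-0.257, 2.629, -0.255]
ft_force: [-0.7, 0.4, -0.1]
width: 23.7
5.275 [520.74  -6.99 329.41] 23.70542972810832 tool force [ 0.62  0.5  -0.29] [-0.36  0.26  0.06]
```

Gripped at 23.7 mm with almost no force. Next I'll press lightly and turn with +rz, which reduces θ.

```bash
python3 -m handwheel '[{"gripper":1,"tx":0,"ty":0,"tz":0.002,"rx":0,"ry":0,"rz":3},{"gripper":1,"tx":0,"ty":0,"tz":0,"rx":0,"ry":0,"rz":5},{"gripper":1,"tx":0,"ty":0,"tz":0,"rx":0,"ry":0,"rz":5}]'
cat > st.py <<'E'
from h import *
np.set_printoptions(precision=2,suppress=True)
o=ctrl.get_obs(); M=R.from_rotvec(o['orientation']).as_matrix(); print(o['t'],o['ee_pos'],o['width'],'tool force',M.T@o['ft_force'],M.T@o['moment'])
F=frame(np.radians(-15.5)); X=-M[:,0]; print('theta',np.degrees(np.arctan2(X@F[:,1],X@F[:,0])),'axis dev',np.degrees(np.arccos(-M[:,2]@F[:,2])), 'along axis from grasp',(np.array([520.74,-6.99,329.41])-o['ee_pos'])@F)
E
python3 st.py
```

```text
t: 5.65
ee_pos: [521.4, -7.1, 329.1]
orientation: [0.044, 2.626, -0.178]
ft_force: [-13.3, 2.6, 17.2]
width: 24.0
5.65 [521.38  -7.07 329.08] 24.011678339761875 tool force [  3.14  -0.27 -21.68] [-0.28  0.67 -0.25]
theta 13.573910077236619 axis dev 0.14514434849701013 along axis from grasp [-0.39 -0.09  0.61]
```

```bash
python3 -m handwheel '[{"gripper":1,"tx":0,"ty":0,"tz":0,"rx":0,"ry":0,"rz":5},{"gripper":1,"tx":0,"ty":0,"tz":0,"rx":0,"ry":0,"rz":4.5},{"gripper":1,"tx":0,"ty":0,"tz":0.001,"rx":0,"ry":0,"rz":4},{"gripper":1,"tx":0,"ty":0,"tz":0.001,"rx":0,"ry":0,"rz":0}]'
python3 st.py
```

```text
t: 6.15
ee_pos: [522.5, -7.6, 325.7]
orientation: [0.349, 2.598, -0.097]
ft_force: [-0.6, 0.0, -2.6]
width: 24.0
6.15 [522.51  -7.56 325.73] 23.964530316595873 tool force [ 1.83 -0.13  1.95] [ 0.    0.5  -0.01]
theta 0.22515883097842043 axis dev 0.04193765596716807 along axis from grasp [0.23 0.08 4.12]
```

The force has dropped to nothing and the tool has moved 4 mm down the axis, so the jaws have entered between the lugs. I'll push on to the collar.

```bash
python3 -m handwheel '[{"gripper":1,"tx":0,"ty":0,"tz":0.005,"rx":0,"ry":0,"rz":0},{"gripper":1,"tx":0,"ty":0,"tz":0.005,"rx":0,"ry":0,"rz":0},{"gripper":1,"tx":0,"ty":0,"tz":0.003,"rx":0,"ry":0,"rz":0},{"gripper":1,"tx":0,"ty":0,"tz":0,"rx":0,"ry":0,"rz":0}]'
python3 st.py
```

```text
t: 6.65
ee_pos: [529.1, -9.4, 314.3]
orientation: [0.349, 2.598, -0.097]
ft_force: [0.6, 0.5, -3.4]
width: 23.4
6.65 [529.05  -9.39 314.28] 23.445088685990992 tool force [1.35 0.65 3.13] [-0.01  0.5   0.02]
theta 0.1938661737550461 axis dev 0.039680185855927495 along axis from grasp [ 0.07  0.09 17.43]
```

```bash
python3 -m handwheel '[{"gripper":1,"tx":0,"ty":0,"tz":0.001,"rx":0,"ry":0,"rz":0},{"gripper":1,"tx":0,"ty":0,"tz":0.001,"rx":0,"ry":0,"rz":0},{"gripper":1,"tx":0,"ty":0,"tz":0,"rx":0,"ry":0,"rz":0}]'
python3 st.py
```

```text
t: 7.02
ee_pos: [529.7, -9.4, 313.4]
orientation: [0.349, 2.597, -0.097]
ft_force: [-4.1, 0.7, 2.3]
width: 24.0
7.025 [529.68  -9.45 313.44] 24.007952559897326 tool force [ 2.41 -0.4  -4.02] [-0.03  0.69 -0.05]
theta 0.19734931438368591 axis dev 0.06979843944343013 along axis from grasp [-0.04 -0.02 18.47]
```

```bash
python3 -m handwheel '[{"gripper":1,"tx":0,"ty":0,"tz":0.0015,"rx":0,"ry":0,"rz":0},{"gripper":1,"tx":0,"ty":0,"tz":0,"rx":0,"ry":0,"rz":0}]'
python3 st.py
python3 - <<'E'
from h import *
s=viewer.get_image('scene')
x0,y0,x1,y1=220,120,360,250; cv2.imwrite('pics/zs5.png',cv2.resize(s['image'][y0:y1,x0:x1,::-1],None,fx=5,fy=4.5,interpolation=cv2.INTER_CUBIC))
E
```

```text
t: 7.28
ee_pos: [529.8, -9.5, 313.2]
orientation: [0.348, 2.596, -0.097]
ft_force: [-16.9, 3.7, 18.2]
width: 23.7
7.275 [529.77  -9.47 313.19] 23.7435539686827 tool force [  5.77  -0.98 -24.44] [-0.06  1.11 -0.23]
theta 0.22769094321885847 axis dev 0.1212239222435506 along axis from grasp [-0.   -0.03 18.73]
```

View pics/zs5.png

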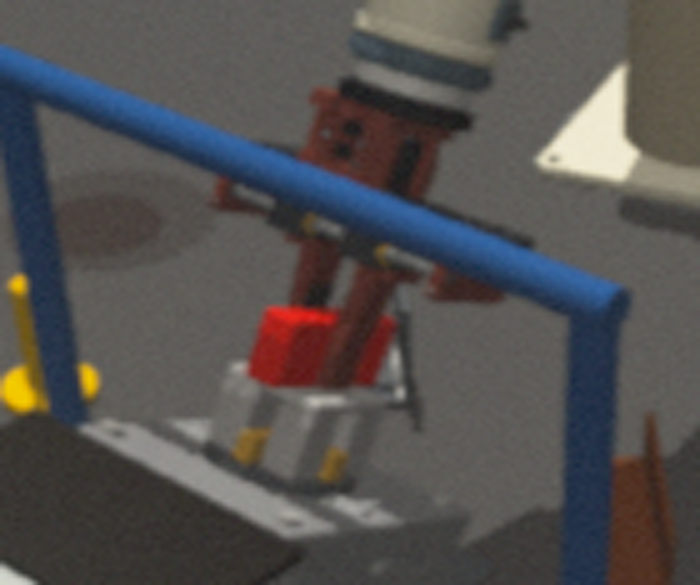

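In the picture the jaws stand on the collar with the brass lugs in the slots. Travel is 18.5 mm with a firm stop at 24 N. I'll relax the press, open and back out.

```bash
python3 -m handwheel '[{"gripper":1,"tx":0,"ty":0,"tz":-0.0015,"rx":0,"ry":0,"rz":0},{"gripper":0,"tx":0,"ty":0,"tz":0,"rx":0,"ry":0,"rz":0},{"gripper":0,"tx":0,"ty":0,"tz":0,"rx":0,"ry":0,"rz":0},{"gripper":0,"tx":0,"ty":0,"tz":0,"rx":0,"ry":0,"rz":0},{"gripper":0,"tx":0,"ty":0,"tz":0,"rx":0,"ry":0,"rz":0},{"gripper":0,"tx":0,"ty":0,"tz":0,"rx":0,"ry":0,"rz":0},{"gripper":0,"tx":0,"ty":0,"tz":0,"rx":0,"ry":0,"rz":0},{"gripper":0,"tx":0,"ty":0,"tz":0,"rx":0,"ry":0,"rz":0}]'
python3 st.py
```

```text
t: 8.32
ee_pos: [530.0, -9.6, 313.0]
orientation: [0.349, 2.597, -0.096]
ft_force: [-0.0, 0.3, -0.2]
width: 87.1
8.325 [529.97  -9.57 312.99] 87.08638503017285 tool force [0.19 0.31 0.12] [-0.04  0.27  0.01]
theta 0.18332343375990426 axis dev 0.04837633278061108 along axis from grasp [-0.09  0.02 19.01]
```

```bash
python3 -m handwheel '[{"gripper":0,"tx":0,"ty":0,"tz":-0.010,"rx":0,"ry":0,"rz":0},{"gripper":0,"tx":0,"ty":0,"tz":-0.025,"rx":0,"ry":0,"rz":0},{"gripper":0,"tx":0,"ty":0,"tz":-0.030,"rx":0,"ry":0,"rz":0},{"gripper":0,"tx":0,"ty":0,"tz":-0.030,"rx":0,"ry":0,"rz":0},{"gripper":0,"tx":0,"ty":0,"tz":-0.025,"rx":0,"ry":0,"rz":0},{"gripper":0,"tx":0,"ty":0,"tz":-0.010,"rx":0,"ry":0,"rz":0},{"gripper":0,"tx":0,"ty":0,"tz":0,"rx":0,"ry":0,"rz":0},{"gripper":0,"tx":0,"ty":0,"tz":0,"rx":0,"ry":0,"rz":0}]'
python3 st.py
python3 - <<'E'
from h import *
np.set_printoptions(precision=2,suppress=True)
o,w,P=wred(); save(w,'w6'); M=R.from_rotvec(o['orientation']).as_matrix(); md=np.median(P,0); P=P[np.linalg.norm(P-md,axis=1)<70]
z=np.median(P[:,2]); T=P[np.abs(P[:,2]-z)<2.5]; r=cv2.minAreaRect(T[:,:2].astype(np.float32)); print(z,r)
c=np.array([*r[0],z+22.5]); print('grip centre world',M@c+o['ee_pos'],'top plane normal tilt',np.linalg.svd(T-T.mean(0))[2][2])
s=viewer.get_image('scene')
x0,y0,x1,y1=220,120,360,250; cv2.imwrite('pics/zs6.png',cv2.resize(s['image'][y0:y1,x0:x1,::-1],None,fx=5,fy=4.5,interpolation=cv2.INTER_CUBIC))
F=frame(np.radians(-15.5)); print('shift from start fit in seat frame',F.T@(M@c+o['ee_pos']-np.array([600,-30.2,189.4])))
E
```

```text
t: 9.32
ee_pos: [467.3, 7.8, 424.9]
orientation: [0.349, 2.598, -0.097]
ft_force: [0.1, 1.5, -1.4]
width: 87.9
9.325 [467.33   7.84 424.91] 87.85463817454091 tool force [0.98 1.43 1.05] [0.   0.26 0.03]
theta 0.18901907203610316 axis dev 0.03758513495953158 along axis from grasp [   0.26   -0.02 -110.42]
268.611065145794 ((4.095233917236328, -0.563934326171875), (84.65313720703125, 22.90233039855957), 0.5350079536437988)
grip centre world [603.93 -30.83 170.73] top plane normal tilt [-0.01  0.01 -1.  ]
shift from start fit in seat frame [ -5.91   0.44 -18.15]
```

View pics/zs6.png

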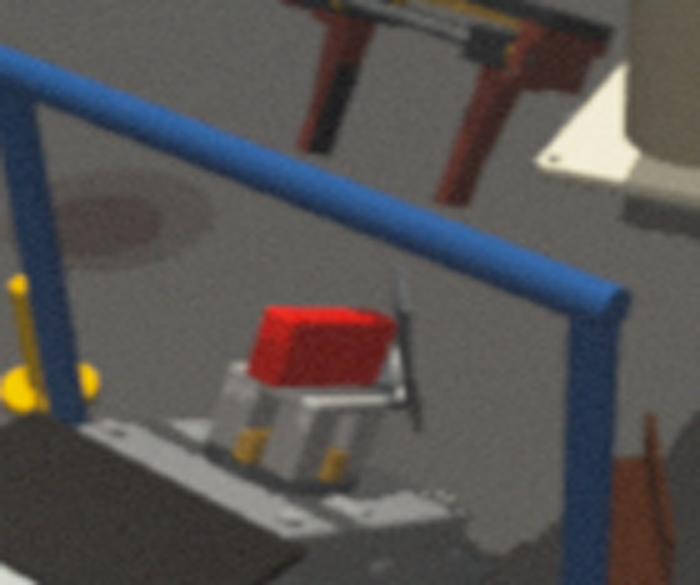

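View pics/w6.png

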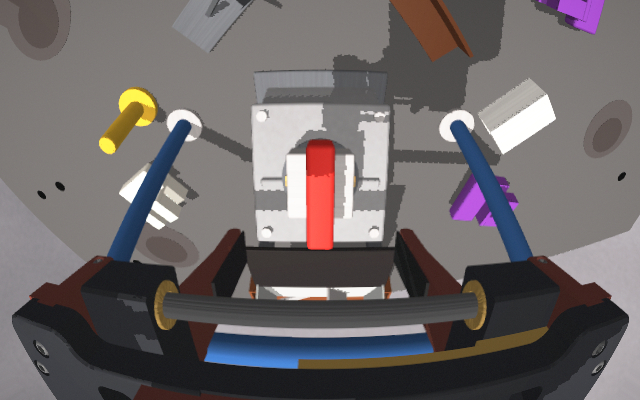

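The handle dropped 18.15 mm and sits square in both views. The -5.9 mm x shift comes from the bar's far end being cut off in that measurement (84.7 mm of its roughly 92 mm length was seen). The gripper is well clear, so I'm handing in.

```bash
python3 -c "
from workcell import ctrl
print(ctrl.close_job()); print(ctrl.get_obs()['t'])"
```

```text
the job is handed in; nothing more can be done
None
the job is handed in; nothing more can be done
```

The red handle is home on the collar and the job is handed in. The robot finished at about 9.5 s of the 35 s allowed.

**What I did:** I gripped the bar along the spindle's axis, under the rail. I pressed with about 22 N while turning it from 26.7° to 0.2° off the lugs, and it dropped between them. I followed it down to a firm stop at about 24 N, released it, and backed off 129 mm along the axis.

**Last checks:**
- **Seating:** The wrist camera put the grip 18.15 mm lower than at the start, where 18 mm was needed. The bar's top was within about 1° of square to the spindle.
- **View:** The pictures show the lugs in the slots and the jaws on the collar. The gripper was empty and clear, with about 2 N or less on the wrist.
- **Loose pieces:** I did not measure their positions again. The arm stayed well above them and the forces showed no contact there.

**What disagreed or failed:**
- **Centring along the spindle's x:** My last measurement read -5.9 mm. I put this down to the bar's far end being cut off in that reading; from the near end the bar is within about 1 mm of the tool's axis.
- **Refused move:** One move call was rejected because some rows lacked keys. The arm did not move on it, and I sent it again complete.

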